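Lay the soldering muffle on its side

ROBOT

A 7-joint arm with a two-finger parallel gripper is mounted at the origin on the work surface. World frame = base frame: x ahead of the robot, y to its left, z up, the work surface at z = 0. Lengths are in m, angles in rad, forces in N, time in s.
With the tool pointing down it reaches from about 0.425 to 0.925 m from the base axis. Payload 6.8 kg.
Tool frame: the origin (TCP) lies on the centre line of the jaws, within the pads' length; the fingertips stand 14 mm ahead of it and the grasp point (between the pads) lies 5 mm behind it (r.tips_ahead is the distance from the TCP to the fingertips, in m); z points along the fingers, y is the line along which they close (so a half turn about z gives the same grasp; the last joint's range is limited). The gripper opens to 85 mm and grips with 20 to 120 N. Pads are 22 mm wide; open, the fingers measure 114 mm over their backs; the gripper's body (76 mm by 85 mm) begins 54 mm behind the grasp point. The pads swing forward as they close: fully open they stand 13 mm farther back than shut.
Start: joints at [1.237, 0.477, 0.022, 1.555, -0.011, 1.109, -0.083], TCP at [0.151, -0.658, 0.245] pointing down, gripper open.
Joint ranges: [-2.96, 2.96], [-0.34, 2.1], [-1.41, 1.46], [0.24, 2.44], [-1.37, 4.51], [0.17, 1.92], [-2.96, 2.96]. Speed limits (rad/s): [2.39, 2.39, 3.14, 3.14, 3.14, 3.14, 3.14].

INTERFACE

Orientations are given as a rotation vector (axis times angle).
In Python, from bench import r, eyes gives the robot as it stands.
- The arm moves only by the tool step_arm, never from a script. Its argument "rows" is a list of rows, each a list of 6 numbers: the shift along the world's x, y, z in units of 60 cm (1.0 is 60 cm), then the turn, a rotation vector about the world's x, y, z in units of pi rad (1.0 is pi rad). In form: [[x, y, z, rx, ry, rz], ...]. A call has 1 to 5 rows; each row is the pose to reach, as a shift and turn from the pose commanded when the call began, turning the shorter way round; what a row does not reach only later rows make up. A row lasts 1/12 s, in which the tool goes at most 41.7 mm and 7.16 degrees, less where a joint would pass 70% of its speed; a pose out of reach is approached as far as the arm can. A call with a number of a shift or a turn outside -1 to 1 is refused whole. A call with a gripper value outside its range is refused whole. "jaw" is the closure, from 0 (fully open) to 1 (shut), set as the call begins (left out, the last holds). The fingers move at their own pace and stop on an object; "squeeze" is the grip in N (left out, the last holds). Time passes only in rows, so rows that repeat a pose let the fingers close. It gives the time, the measured TCP pose, the force, the opening and the grip force at its end, in the units of the state.
- r.get_obs(): the state, without advancing time (a new reading comes with each control period).
- eyes.grab_frame(name): name is "side" or "top" or "wrist"; returns the picture (400x640x3 uint8, red, green, blue); there is no depth.
- eyes.camera_info(name): a dict with "mtx" (3x3 intrinsics, pixels), "extrinsics" (4x4, takes a point from camera to world coordinates); the wrist camera has in their place "tool_from_camera" (4x4, takes a point from camera to tool coordinates, whose origin is the TCP and whose axes are the flange's). Camera axes: x right, y down, z forward; pixel columns grow to the right and rows downward; lengths in m; the calibration is good to about 2 mm. A picture is of the moment at which its call begins: read the wrist's pose just before it. camera_info takes no time and is no camera call.
- r.hand_in(): hands the job in; it is judged then, once.
The state is a dict: "clock": time; "joints": joint angles; "qvel": joint speeds; "tau": joint torques, N m; "tcp_pos": TCP position; "orientation": TCP orientation; "contact_force": force on the tool from outside, world axes, zero at the start; "moment": the same for the moment, N m; "grip_width": finger opening in m; "gripper_force": force on a finger pad.
Only numpy, scipy, OpenCV 4.12 (cv2) and the standard library are available. Lean on these libraries where they do the work, as an engineer would, in place of code of your own. Each camera call takes 0.05 s, during which the arm holds its last target. There are 200 camera calls.

TASK

The soft-firebrick muffle, an open box, stands mouth up on the bench just behind the soldering board. Draw its foot up against the board's edge, then tip it over that edge by pushing high on its far face, and ease it down with a finger inside the rim until it lies on its side on the board, mouth towards you and vent on top: it breaks if it is squeezed in the gripper, picked up off its foot or let fall. Then slide it squarely towards you until its base no longer overhangs the board's edge, and leave everything else where it is.

Things in the scene. Friction and masses are not known exactly. Their poses are not given: they have to be found in the camera images.
- board: Fixed buff soldering board, 220 (x) x 380 (y) x 8 mm thick, on the bench. Origin: middle of its far edge, at bench level; +x points away from the robot, square to that edge. It covers x -220 to 0 mm, y -190 to 190 mm of its own frame; its upright far edge, an 8 mm step at x = 0, is the stop.
- muffle: Loose cream firebrick box, 0.3 to 0.57 kg, with steel straps, standing mouth up: 95 (x) x 130 (y) x 120 mm (z), walls and floor 13 mm. Origin: centre of its underside; +z out of the mouth, +x through the far wall, which has a square 24 mm vent 57 mm up. Starts 4 to 20 mm beyond the board's edge, nearly square to it. At the end its +x points up, its +z towards the robot (board's -x).
- muffle_centre (a point): Centre of the muffle box, 60 mm above its underside (its centre of mass is 53 mm above the underside). Pushed below about mid-height it slides on the bench or board (friction about 0.4 to 0.7); pushed near the rim it tips.
- muffle_rim (a point): Middle of the top rim of the muffle's far (vent) wall, centred in the 13 mm wall thickness, 120 mm above the underside.
- foot_l (a point): Lower corner of the muffle at its -x face, +y side (x -47.5, y 65, z 0 mm in its frame). Upright, this foot meets the board's edge. As the muffle tips, the foot stays on the bench until about 50 degrees, then the muffle turns about the board's top edge and lands with its base about 12 mm past that edge; lying, this is a lower corner of the base, which faces away from the robot.
- foot_r (a point): The same corner on the -y side (x -47.5, y -65, z 0 mm).
- charcoal: Bystander: black charcoal block 120 x 60 x 32 mm, lying on one side of the board. Origin under its centre.
- dish: Bystander: white round melting dish, 58 mm across, 22 mm high, on the other side of the board. Origin under its centre.
- graver: Bystander: graver lying on the bench, mushroom-shaped wooden handle (31 mm thick, 46 mm long) and thin steel shank along its +x, 130 mm long in all. Origin at bench level under the handle's end.
- tool_cup: Bystander: grey cup 60 mm across with tools standing in it, 150 mm high. Origin under its centre.
- bench_block: Bystander: steel block 64 x 64 x 19 mm lying on the bench. Origin under its centre.
- tweezers: Bystander: steel tweezers lying on the bench, 155 mm long along x. Origin under the middle.
- hammer: Bystander: hammer lying on the bench, 200 mm long along its x. Origin at bench level under it.
- flux_jar: Bystander: small amber jar with white cap, 54 mm across, 60 mm high. Origin under its centre.
Mind the look-alikes: they are no part of the job. Leave any orange look-alike of the muffle alone.

How it is judged:
By the outcome, as a careful person would: the job done as asked, in the order asked, and still so for the second after the job is handed in, with the robot touching nothing.
It also fails if it takes over 64 s, if anything falls off the work surface, if the arm or the gripper's body presses on something with over 40 N, if the wrist force passes 120 N, or if a joint passes its speed limit or range.

## Working session

There is one attempt and no reset: what is moved stays moved. The work goes in short steps, Python scripts to look and compute and a tool call to move; the robot and the scene stay as the last step left them, time stands still between calls to the robot, and variables do not carry over. Pictures are saved under pics/ and viewed, at most 10 in all, crops included, and the job is handed in when it is done.

Besides the shell and the picture viewer there is one more tool, called after "Call:" as name(argument=value, ...) on one line, values as JSON. step_arm: Moves the arm, as the interface text tells. Shifts and turns lie within -1 to 1; 1 stands for 60 cm of shift or pi rad of turn. Its arguments: {"type":"object","properties":{"rows":{"type":"array"},"jaw":{"type":"number"},"squeeze":{"type":"number"}},"required":["rows"]}

```bash
mkdir -p pics; ls; python3 - <<'E'
from bench import r, eyes
import cv2,numpy as np
for n in("side","top"):
    im=eyes.grab_frame(n); cv2.imwrite(f"pics/{n}0.png",im[:,:,::-1])
    c=eyes.camera_info(n); print(n,np.round(c["mtx"],1).tolist(),np.round(c["extrinsics"],4).tolist())
print(np.round(eyes.camera_info("wrist")["tool_from_camera"],3).tolist())
o=r.get_obs(); print(o["clock"],o["tcp_pos"],o["orientation"],r.tips_ahead)
E
```

```text
pics
side [[472.0, 0.0, 324.1], [0.0, 472.0, 198.5], [0.0, 0.0, 1.0]] [[0.9892, -0.0781, 0.1239, 0.3415], [-0.1458, -0.6041, 0.7835, -0.9595], [0.0136, -0.7931, -0.609, 0.8424], [0.0, 0.0, 0.0, 1.0]]
top [[419.6, 0.0, 318.1], [0.0, 419.6, 195.5], [0.0, 0.0, 1.0]] [[-0.0651, -0.9693, 0.237, 0.2486], [-0.9979, 0.0636, -0.0142, 0.0353], [-0.0013, -0.2375, -0.9714, 1.1274], [0.0, 0.0, 0.0, 1.0]]
[[0.001, -0.956, -0.295, 0.076], [1.0, 0.0, 0.001, 0.0], [-0.001, -0.295, 0.956, -0.128], [0.0, 0.0, 0.0, 1.0]]
0.1 [ 0.15097019 -0.65738198  0.24441247] [-3.11998029e+00 -3.53689807e-01  5.33215185e-04] 0.014
```

View pics/side0.png

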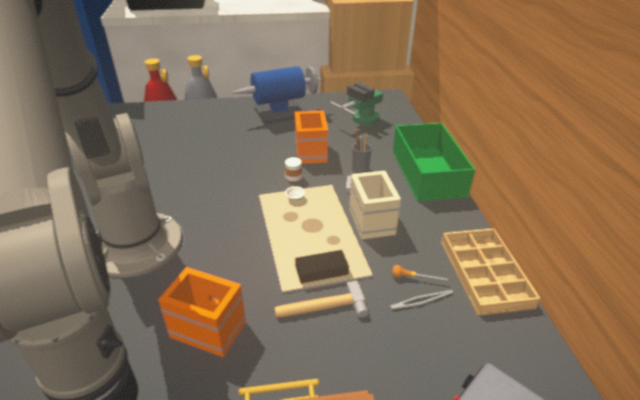

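View pics/top0.png

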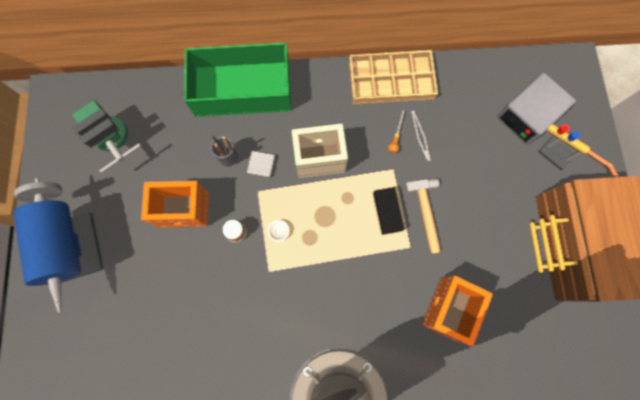

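The muffle is the cream box, at top (320,150) and side (374,205). The orange boxes at top (175,203) and (460,310) are look-alikes, so they stay where they are. The board lies at top (258–409, 172–268), with the dish at (279,231) and the charcoal at (389,211). I'll enlarge a crop to confirm and measure from it.

```bash
cat > h.py <<'E'
from bench import r, eyes
import cv2,numpy as np
from scipy.spatial.transform import Rotation as R
def cam(n):
    c=eyes.camera_info(n); return np.array(c["mtx"]),np.array(c["extrinsics"])
def wristcam(o):
    c=eyes.camera_info("wrist"); T=np.eye(4); T[:3,:3]=R.from_rotvec(o["orientation"]).as_matrix(); T[:3,3]=o["tcp_pos"]
    return np.array(c["mtx"]),T@np.array(c["tool_from_camera"])
def ray(K,E,uv,z):
    uv=np.atleast_2d(uv).astype(float); d=np.c_[uv,np.ones(len(uv))]@np.linalg.inv(K).T@E[:3,:3].T
    t=(z-E[2,3])/d[:,2]; return E[:3,3]+d*t[:,None]
def proj(K,E,P):
    p=(np.atleast_2d(P)-E[:3,3])@E[:3,:3]; q=p@K.T; return q[:,:2]/q[:,2:]
E
python3 - <<'E'
import cv2
a=cv2.imread("pics/top0.png")[110:280,245:425]; b=cv2.imread("pics/side0.png")[155:295,250:420]
a=cv2.resize(a,None,fx=3.0,fy=3.0,interpolation=cv2.INTER_CUBIC); cv2.imwrite("pics/topc.png",a)
b=cv2.resize(b,None,fx=4,fy=4,interpolation=cv2.INTER_CUBIC); cv2.imwrite("pics/sidec.png",b)
E
```

```text
(no output)
```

View pics/topc.png

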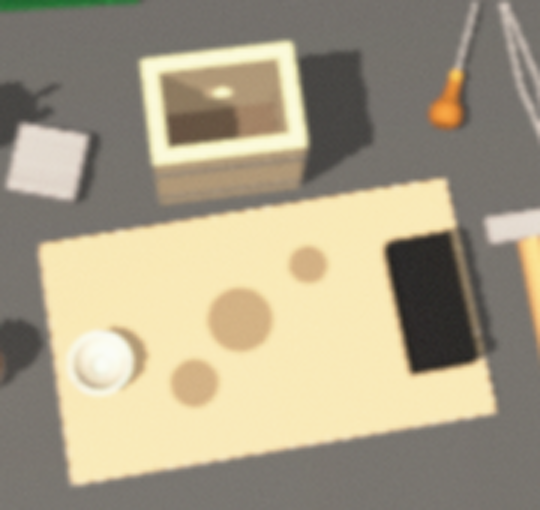

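View pics/sidec.png

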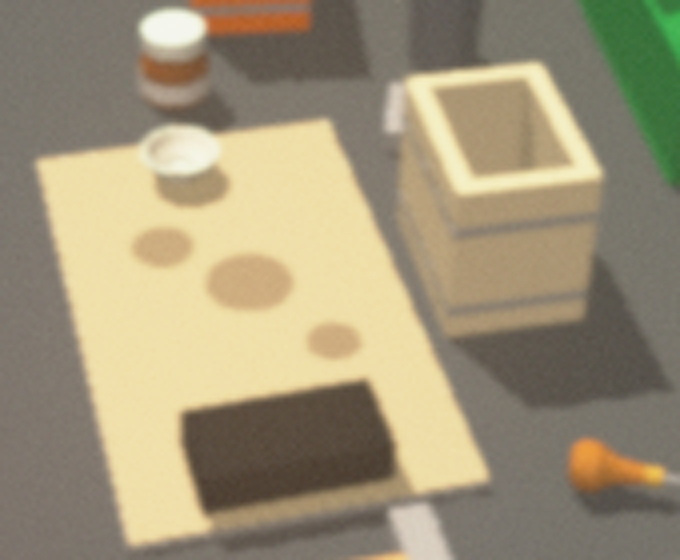

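The crops show the cream box, mouth up, just past the board's far edge. Rim corners in the top crop are (140,60), (294,42), (307,148) and (154,165). Board corners are (40,243), (446,180), (495,412) and (73,485). The steel block (48,160) and graver (448,105) lie well to its sides.

```bash
python3 - <<'E'
from h import *
K,E=cam("top"); f=lambda p:(np.array(p)+.5)/3-.5+[245,110]
B=ray(K,E,f([(40,243),(446,180),(495,412),(73,485)]),.008)
M=ray(K,E,f([(140,60),(294,42),(307,148),(154,165)]),.12)
F=ray(K,E,f([(160,203),(301,187)]),0)
n=lambda v:np.linalg.norm(v)
print("board FL FR NR NL\n",B[:,:2].round(4),[n(B[i]-B[(i+1)%4]).round(4) for i in range(4)])
print("rim FL FR NR NL\n",M[:,:2].round(4),[n(M[i]-M[(i+1)%4]).round(4) for i in range(4)])
print("foot",F[:,:2].round(4))
e=B[0]-B[1]+B[3]-B[2]; byaw=np.arctan2(-e[0],e[1])
e=M[0]-M[1]+M[3]-M[2]; myaw=np.arctan2(-e[0],e[1])
mid=B.mean(0)[:2]; bx=np.array([np.cos(byaw),np.sin(byaw)]);by=np.array([-bx[1],bx[0]])
org=mid+.11*bx
print("byaw,myaw deg",np.degrees([byaw,myaw]),"board org",org)
tb=lambda P:np.c_[(P[:,:2]-org)@bx,(P[:,:2]-org)@by].round(4)
print("muffle c",M.mean(0)[:2],"in board",tb(M),tb(F))
Ks,Es=cam("side"); g=lambda p:(np.array(p)+.5)/4-.5+[250,155]
print("side board FR NR NL FL", tb(ray(Ks,Es,g([(488,482),(130,545),(38,160),(330,122)]),.008)))
print("side rim NL FL FR NR", tb(ray(Ks,Es,g([(405,75),(543,62),(602,178),(462,195)]),.12)))
print("side foot NR FR", tb(ray(Ks,Es,g([(450,336),(583,318)]),.0)))
W=ray(K,E,f([(48,160),(448,105),(100,360),(430,300)]),.02);print("block, graver, dish,charc",tb(W))
print("cup", tb(ray(K,E,[(222,150)],.1)))
E
```

```text
board FL FR NR NL
 [[ 0.5462  0.1831]
 [ 0.582  -0.1953]
 [ 0.3647 -0.2155]
 [ 0.3253  0.1611]] [np.float64(0.3801), np.float64(0.2182), np.float64(0.3786), np.float64(0.2221)]
rim FL FR NR NL
 [[ 0.6727  0.0777]
 [ 0.6805 -0.0552]
 [ 0.5843 -0.0585]
 [ 0.5777  0.0707]] [np.float64(0.1332), np.float64(0.0963), np.float64(0.1295), np.float64(0.0952)]
foot [[ 0.5795  0.0713]
 [ 0.5864 -0.061 ]]
byaw,myaw deg [5.68842412 3.14022651] board org [ 0.56399404 -0.0057644 ]
muffle c [0.62880846 0.00868522] in board [[ 0.1164  0.0723]
 [ 0.1111 -0.0607]
 [ 0.0149 -0.0545]
 [ 0.0213  0.0748]] [[ 0.0231  0.0752]
 [ 0.0168 -0.0572]]
side board FR NR NL FL [[-0.0028 -0.1944]
 [-0.2201 -0.1935]
 [-0.2211  0.1854]
 [-0.0008  0.1831]]
side rim NL FL FR NR [[ 0.0203  0.0751]
 [ 0.1169  0.069 ]
 [ 0.1085 -0.0625]
 [ 0.0171 -0.0591]]
side foot NR FR [[ 0.0177 -0.0572]
 [ 0.11   -0.0605]]
block, graver, dish,charc [[ 0.075   0.1708]
 [ 0.0671 -0.2044]
 [-0.1175  0.1498]
 [-0.1122 -0.1502]]
cup [[0.0986 0.2579]]
```

```bash
cat >> h.py <<'E'
YAW=np.radians(5.7); ORG=np.array([.5635,-.006,0])
BF=R.from_euler("z",YAW)
def goal(x,y,z,tilt,jaw="y"):
    "board-frame mm TCP; tilt deg about board y; jaw line along board x or y"
    Rd=R.from_matrix([[1,0,0],[0,-1,0],[0,0,-1]])
    if jaw=="x": Rd=R.from_euler("z",90,degrees=True)*Rd
    return ORG+BF.apply(np.array([x,y,z])/1e3), BF*R.from_euler("y",tilt,degrees=True)*Rd
def move(p,q,o=None):
    o=o or r.get_obs(); q0=R.from_rotvec(o["orientation"])
    best=min(((qq*q0.inv()).as_rotvec() for qq in (q,q*R.from_euler("z",180,degrees=True))),key=np.linalg.norm)
    return np.r_[(p-o["tcp_pos"])/.6,best/np.pi].round(4).tolist()
def bpos(p): return (BF.inv().apply(np.array(p)-ORG)*1e3).round(1)
E
python3 - <<'E'
from h import *
print(move(*goal(200,8,250,0))); print(move(*goal(200,8,250,35)));
o=r.get_obs(); print(o["joints"])
E
```

```text
[1.0179, 1.132, 0.0093, -0.0005, -0.0001, -0.0402]
[1.0179, 1.132, 0.0093, -0.032, 0.1919, -0.0388]
[ 1.23691364  0.47774345  0.02236401  1.55633702 -0.01147479  1.10930431
 -0.08313327]
```

Call:
step_arm(rows=[[0.05, 0.06, 0, 0, 0, -0.01], [0.1, 0.12, 0, 0, 0, -0.02], [0.15, 0.18, 0, 0, 0, -0.03], [0.2, 0.23, 0, 0, 0, -0.04], [0.22, 0.25, 0, 0, 0, -0.04]], jaw=0.5, squeeze=20)

```text
clock: 0.52
tcp_pos: [0.2851, -0.5048, 0.2449]
orientation: [-3.136, -0.158, -0.0]
contact_force: [-0.3, -0.6, 0.5]
grip_width: 0.0427
gripper_force: 0.0
```

Call:
step_arm(rows=[[0.05, 0.06, 0, 0, 0, 0], [0.1, 0.12, 0, 0, 0, 0], [0.15, 0.18, 0, 0, 0, 0], [0.2, 0.23, 0, 0, 0, 0], [0.22, 0.25, 0, 0, 0, 0]])

```text
clock: 0.93
tcp_pos: [0.4169, -0.3547, 0.2452]
orientation: [-3.137, -0.161, -0.0]
contact_force: [0.5, -1.0, -0.3]
grip_width: 0.0431
gripper_force: 0.0
```

Call:
step_arm(rows=[[0.05, 0.06, 0, 0, 0, 0], [0.1, 0.12, 0, 0, 0, 0], [0.15, 0.18, 0, 0, 0, 0], [0.2, 0.23, 0, 0, 0, 0], [0.22, 0.25, 0, 0, 0, 0]])

```text
clock: 1.35
tcp_pos: [0.5488, -0.2044, 0.2452]
orientation: [-3.136, -0.161, -0.0]
contact_force: [1.1, -0.3, 0.7]
grip_width: 0.0427
gripper_force: 0.0
```

Call:
step_arm(rows=[[0.05, 0.06, 0, 0, 0, 0], [0.1, 0.12, 0, 0, 0, 0], [0.15, 0.18, 0, 0, 0, 0], [0.2, 0.23, 0, 0, 0, 0], [0.22, 0.25, 0, 0, 0, 0]])

```text
clock: 1.77
tcp_pos: [0.6804, -0.0542, 0.2448]
orientation: [-3.136, -0.161, 0.0]
contact_force: [0.1, 0.5, 0.6]
grip_width: 0.0428
gripper_force: 0.0
```

Call:
step_arm(rows=[[0.05, 0.05, 0, 0, 0.03, 0], [0.1, 0.1, 0, 0, 0.06, 0], [0.13, 0.13, 0, -0.01, 0.09, 0], [0.13, 0.13, 0, -0.02, 0.13, 0], [0.13, 0.13, 0, -0.03, 0.17, 0]])

```text
clock: 2.18
tcp_pos: [0.7551, 0.0237, 0.2357]
orientation: [3.007, 0.161, -0.732]
contact_force: [1.4, -0.5, -3.4]
grip_width: 0.0424
gripper_force: 0.0
```

```bash
python3 - <<'E'
from h import *
o=r.get_obs(); print(o["clock"],bpos(o["tcp_pos"]),o["grip_width"],o["joints"].round(2)); 
for a in [(200,8,250,35),(160,8,52,35)]: print(move(*goal(*a)))
E
```

```text
2.1833 [193.6  10.5 235.7] 0.04244864257806108 [-0.11  0.93 -0.01  0.85  0.02  1.84 -1.59]
[0.011, -0.0031, 0.0238, 0.0009, 0.0425, -0.0039]
[-0.0554, -0.0097, -0.3062, 0.0009, 0.0425, -0.0039]
```

Call:
step_arm(rows=[[-0.01, 0, -0.06, 0, 0, 0], [-0.02, 0, -0.12, 0, 0, 0], [-0.03, -0.01, -0.18, 0, 0, 0], [-0.04, -0.01, -0.24, 0, 0, 0], [-0.05, -0.01, -0.29, 0, 0, 0]])

```text
clock: 2.6
tcp_pos: [0.7233, 0.009, 0.0618]
orientation: [3.003, 0.141, -0.721]
contact_force: [-0.3, 0.9, 0.8]
grip_width: 0.0425
gripper_force: 0.0
```

Call:
step_arm(rows=[[0, 0, -0.03, 0, 0, 0], [0, 0, -0.03, 0, 0, 0]])

```text
clock: 2.77
tcp_pos: [0.7216, 0.0095, 0.042]
orientation: [3.002, 0.143, -0.73]
contact_force: [0.3, 0.7, -0.5]
grip_width: 0.0428
gripper_force: 0.0
```

```bash
python3 - <<'E'
from h import *
o=r.get_obs(); print(o["clock"],bpos(o["tcp_pos"]),o["joints"].round(2)); M=BF.inv()*R.from_rotvec(o["orientation"]); print(M.as_matrix().round(2).tolist())
im=eyes.grab_frame("side"); cv2.imwrite("pics/side1.png",cv2.resize(im[110:310,220:540,::-1],None,fx=2.4,fy=2.4))
print(move(*goal(130,8,38,25))); print(BF.apply([-1,0,0])*.001/.6, "per mm")
E
```

```text
2.7667 [158.9  -0.3  42. ] [-0.1   1.02 -0.02  1.11  0.04  1.49 -1.6 ]
[[0.89, 0.0, -0.46], [-0.01, -1.0, -0.02], [-0.46, 0.03, -0.89]]
[-0.0525, 0.0088, -0.0119, 0.0095, -0.0112, -0.0004]
[-0.00165843 -0.00016553  0.        ] per mm
```

View pics/side1.png

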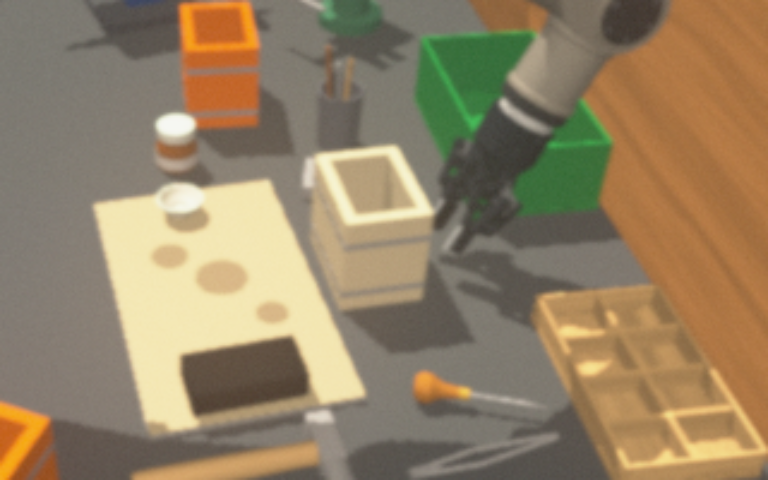

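The two fingertips at (445,210) and (455,245) stand clear behind the muffle's far face. I'll close in and push slowly.

Call:
step_arm(rows=[[-0.02, 0.005, -0.01, 0, 0, 0], [-0.035, 0.008, -0.01, 0.005, 0, 0], [-0.04, 0.009, -0.01, 0.005, 0, 0], [-0.045, 0.009, -0.01, 0.005, 0, 0], [-0.05, 0.008, -0.01, 0.005, 0, 0]])

```text
clock: 3.23
tcp_pos: [0.6963, 0.0145, 0.0431]
orientation: [3.021, 0.148, -0.714]
contact_force: [0.3, -0.2, -0.5]
grip_width: 0.0427
gripper_force: 0.0
```

Call:
step_arm(rows=[[-0.004, 0, 0, 0, 0, 0], [-0.008, -0.001, 0, 0, 0, 0], [-0.012, -0.001, 0, 0, 0, 0], [-0.014, -0.001, 0, 0, 0, 0], [-0.016, -0.002, 0, 0, 0, 0]])

```text
clock: 3.65
tcp_pos: [0.6859, 0.0137, 0.0416]
orientation: [3.021, 0.149, -0.717]
contact_force: [3.0, 0.6, 1.8]
grip_width: 0.0426
gripper_force: 1.2
```

```bash
cat > look.py <<'E'
from h import *
import sys
n=sys.argv[1]; o=r.get_obs(); print(o["clock"],bpos(o["tcp_pos"]),BF.inv().apply(o["contact_force"]).round(1),o["joints"].round(2))
im=eyes.grab_frame("side"); cv2.imwrite(f"pics/{n}.png",im[:,:,::-1])
K,E=cam("side")
# muffle: project expected rim/foot corners for gap g to compare; save top crop also
t=eyes.grab_frame("top"); cv2.imwrite(f"pics/{n}_t.png",t[:,:,::-1])
a=cv2.resize(im[155:295,250:420,::-1],None,fx=4,fy=4,interpolation=cv2.INTER_CUBIC)
b=cv2.resize(t[110:210,270:370,::-1],None,fx=5.6,fy=5.6,interpolation=cv2.INTER_CUBIC)
cv2.imwrite(f"pics/{n}_c.png",cv2.resize(np.hstack([a,b]),None,fx=.64,fy=.64))
E
python3 look.py p1
```

```text
3.65 [123.7   7.4  41.6] [3.1 0.2 1.8] [-0.09  0.96 -0.03  1.24  0.03  1.41 -1.6 ]
```

Call:
step_arm(rows=[[-0.004, 0, 0, 0, 0, 0], [-0.008, -0.001, 0, 0, 0, 0], [-0.012, -0.001, 0, 0, 0, 0], [-0.014, -0.001, 0, 0, 0, 0], [-0.016, -0.002, 0, 0, 0, 0]])

```text
clock: 4.17
tcp_pos: [0.6754, 0.0119, 0.0412]
orientation: [3.02, 0.149, -0.719]
contact_force: [2.5, 1.0, 0.8]
grip_width: 0.0425
gripper_force: 1.3
```

```bash
python3 look.py p2
```

```text
4.1667 [113.2   6.7  41.2] [2.6 0.8 0.8] [-0.09  0.94 -0.04  1.28  0.03  1.39 -1.61]
```

View pics/p2_c.png

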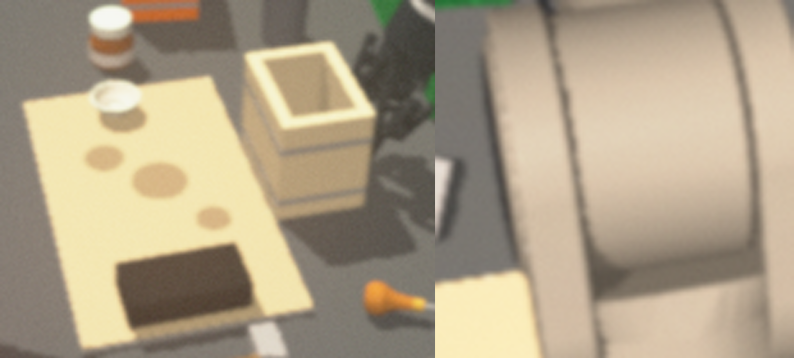

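The near-right foot at (280,217) is still a few mm from the board edge, so I'll keep pushing in small steps and watch the force.

Call:
step_arm(rows=[[-0.003, 0, 0, 0, 0, 0], [-0.006, -0.001, 0, 0, 0, 0], [-0.008, -0.001, 0, 0, 0, 0]])

```text
clock: 4.52
tcp_pos: [0.6707, 0.0112, 0.0412]
orientation: [3.02, 0.148, -0.719]
contact_force: [5.1, 1.2, 1.4]
grip_width: 0.0429
gripper_force: 2.5
```

Call:
step_arm(rows=[[-0.002, 0, 0, 0, 0, 0], [-0.003, 0, 0, 0, 0, 0]])

```text
clock: 4.68
tcp_pos: [0.6705, 0.0114, 0.0414]
orientation: [3.021, 0.149, -0.713]
contact_force: [7.4, 0.1, 0.3]
grip_width: 0.0423
gripper_force: 3.8
```

```bash
python3 look.py p3; python3 - <<'E'
from h import *
K,E=cam("side"); g=lambda p:(np.array(p)+.5)/4-.5+[250,155]
W=lambda x,y,z:ORG+BF.apply(np.array([x,y,z])/1e3)
im=cv2.imread("pics/p3.png")
for gap,c in((0,(0,0,255)),(4,(0,255,0))):pass
im=cv2.resize(im[155:255,320:420],None,fx=6,fy=6,interpolation=cv2.INTER_CUBIC)
cv2.imwrite("pics/p3z.png",im)
h=lambda P:((proj(K,E,P)+.5-[320,155])*6).round(0).tolist()
for y in(73,-57,-190,190): print(y,"edge top",h(W(0,y,8)),"foot gap0",h(W(0,y,0)),"rim gap0 near/far",h(W(0,y,120)),h(W(95,y,120)))
E
```

```text
4.6833 [108.2   6.7  41.4] [ 7.3 -0.6  0.3] [-0.09  0.93 -0.04  1.3   0.03  1.38 -1.61]
73 edge top [[136.0, 317.0]] foot gap0 [[135.0, 330.0]] rim gap0 near/far [[145.0, 122.0]] [[346.0, 95.0]]
-57 edge top [[217.0, 498.0]] foot gap0 [[216.0, 511.0]] rim gap0 near/far [[232.0, 296.0]] [[448.0, 265.0]]
-190 edge top [[315.0, 715.0]] foot gap0 [[313.0, 729.0]] rim gap0 near/far [[337.0, 509.0]] [[572.0, 470.0]]
190 edge top [[73.0, 176.0]] foot gap0 [[72.0, 189.0]] rim gap0 near/far [[78.0, -13.0]] [[267.0, -36.0]]
```

View pics/p3z.png

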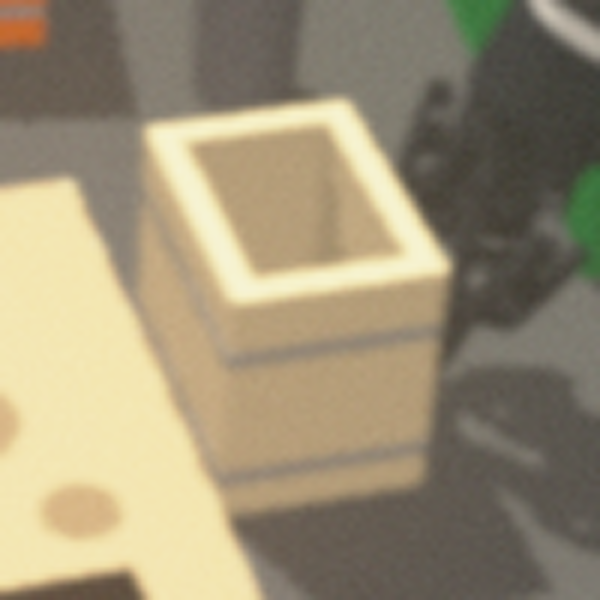

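Contact force rose to 7 N and the rim corners (145,127), (237,303), (448,268) and (350,98) match the zero-gap prediction, so the foot is flush with the board. Next I'll retreat, rise and turn the jaws to straddle the far wall loosely.

Call:
step_arm(rows=[[0.03, 0, 0, 0, 0, 0], [0.09, 0.01, 0, 0, 0, 0], [0.13, 0.01, 0.06, 0, 0, 0], [0.13, 0.01, 0.13, 0, -0.03, 0], [0.13, 0.01, 0.2, 0, -0.06, 0]], jaw=0.72)

```text
clock: 5.2
tcp_pos: [0.7466, 0.0173, 0.1517]
orientation: [3.063, 0.142, -0.442]
contact_force: [1.9, -0.6, 1.6]
grip_width: 0.0244
gripper_force: 0.0
```

Call:
step_arm(rows=[[0, 0, 0.06, 0, -0.03, 0], [0, 0, 0.1, 0, -0.06, 0], [0, 0, 0.1, 0, -0.08, 0], [0, 0, 0.1, 0, -0.08, 0]])

```text
clock: 5.53
tcp_pos: [0.7458, 0.0171, 0.2227]
orientation: [3.085, 0.132, -0.036]
contact_force: [-0.5, -0.6, -1.1]
grip_width: 0.024
gripper_force: 0.0
```

```bash
python3 - <<'E'
from h import *
o=r.get_obs(); print(o["clock"],bpos(o["tcp_pos"]),o["joints"].round(2),o["grip_width"]); 
p,q=goal(88.5,6,200,0,"x"); print(move(p,q))
E
```

```text
5.5333 [183.7   4.9 222.7] [-0.11  0.63 -0.02  1.36  0.07  1.19 -1.65] 0.024016169088048094
[-0.158, -0.0139, -0.0378, 0.0086, -0.0189, -0.4955]
```

Call:
step_arm(rows=[[-0.03, 0, 0, 0, 0, 0.04], [-0.06, 0, -0.01, 0, 0, 0.08], [-0.09, -0.01, -0.02, 0, 0, 0.12], [-0.12, -0.01, -0.03, 0, 0, 0.16], [-0.15, -0.014, -0.038, 0, 0, 0.2]])

```text
clock: 5.95
tcp_pos: [0.6546, 0.0089, 0.1936]
orientation: [2.887, 1.083, -0.026]
contact_force: [-0.4, 0.4, 0.8]
grip_width: 0.0238
gripper_force: 0.0
```

Call:
step_arm(rows=[[0, 0, 0, 0, 0, 0.04], [0, 0, 0, 0, 0, 0.08], [0, 0, 0, 0, 0, 0.12], [0, 0, 0, 0, 0, 0.16], [0, 0, 0, 0, 0, 0.2]])

```text
clock: 6.37
tcp_pos: [0.6557, 0.0086, 0.194]
orientation: [2.416, 1.919, 0.005]
contact_force: [-0.0, -0.5, -0.4]
grip_width: 0.0241
gripper_force: 0.0
```

Call:
step_arm(rows=[[0, 0, 0, 0, 0, 0.04], [0, 0, 0, 0, 0, 0.08], [0, 0, 0, 0, 0, 0.1], [0, 0, 0, 0, 0, 0.1]])

```text
clock: 6.7
tcp_pos: [0.6558, 0.0081, 0.194]
orientation: [2.094, 2.27, 0.021]
contact_force: [0.2, 0.7, -0.7]
grip_width: 0.024
gripper_force: 0.0
```

```bash
python3 - <<'E'
from h import *
o=r.get_obs(); print(o["clock"],bpos(o["tcp_pos"]),o["joints"].round(2),o["grip_width"]); 
print(move(*goal(88.5,6,180,0,"x")))
im=eyes.grab_frame("wrist"); cv2.imwrite("pics/w1.png",im[:,:,::-1])
K,E=wristcam(o); W=lambda x,y,z:ORG+BF.apply(np.array([x,y,z])/1e3)
for n,P in(("far outer R/L",[W(95,-59,120),W(95,71,120)]),("far inner R/L",[W(82,-46,120),W(82,58,120)]),("near inner",[W(13,-46,120),W(13,58,120)])): print(n,proj(K,E,P).round(0).tolist())
E
```

```text
6.7 [ 93.2   4.8 194. ] [ 0.16  0.5  -0.39  1.67  0.27  0.98 -0.25] 0.023978933087603967
[-0.008, 0.0011, -0.0233, 0.0082, 0.0154, 0.006]
far outer R/L [[317.0, 285.0], [313.0, 120.0]]
far inner R/L [[300.0, 272.0], [295.0, 140.0]]
near inner [[213.0, 275.0], [193.0, 143.0]]
```

View pics/w1.png

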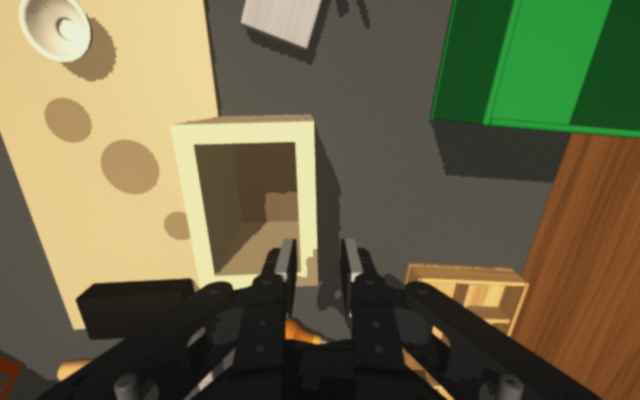

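The far wall's rim edges in view, (313,117), (317,285) and inner (295,142), agree with the prediction within 2–3 px, so the position is confirmed. Next I'll check the reach for the tip-over path and work it out.

```bash
cat > traj.py <<'E'
from h import *
def rim(th,depth=8):
    c,s=np.cos(th),np.sin(th); D=lambda u,v:np.array([u*c-v*s,u*s+v*c])
    f=np.array([8*np.tan(th),0]) if th<np.radians(50) else np.array([0,8])-D(0,12.4)
    return f+D(88.5,120-depth)
def tcp(thd,a):
    q=rim(np.radians(thd)); a_=np.radians(a); p=q-3*np.array([np.sin(a_),-np.cos(a_)]); return p
def g(thd,k=.5): 
    p=tcp(thd,k*thd); return goal(p[0],6,p[1],-k*thd,"x")
E
python3 - <<'E'
from traj import *
from scipy.optimize import least_squares
J=np.array([(.477,1.555,1.109),(.93,.85,1.84),(1.02,1.11,1.49),(.93,1.30,1.38),(.63,1.36,1.19)]);X=[(.675,.245),(.7555,.2357),(.7216,.042),(.6705,.0414),(.746,.2227)]
A=[];b=[]
for (a,c,d),(x,z) in zip(J,X):
    A+=[[0,np.sin(a),np.sin(a+c),np.sin(a+c+d)],[1,np.cos(a),np.cos(a+c),np.cos(a+c+d)]];b+=[x,z]
s,res,_,_=np.linalg.lstsq(np.array(A),np.array(b),rcond=None);print(s,res)
h,L1,L2,L3=s
for k in(.33,.5,.67):
  for th in(0,45,70,80,90):
    p,_=g(th,k); al=np.radians(k*th); S=np.pi-al
    wx=np.hypot(p[0],p[1])-L3*np.sin(S); wz=p[2]-h-L3*np.cos(S); D=(wx**2+wz**2-L1**2-L2**2)/(2*L1*L2)
    j4=np.arccos(np.clip(D,-1,1)); j2=np.arctan2(wx,wz)-np.arctan2(L2*np.sin(j4),L1+L2*np.cos(j4)); print(k,th,tcp(th,k*th).round(0),np.round([j2,j4,S-j2-j4,D],2))
print(move(*goal(88.5,6,160,0,"x")))
E
```

```text
[0.29081658 0.54914118 0.47400311 0.32113393] [1.4637101e-05]
0.33 0 [ 88. 115.] [ 0.57  1.73  0.84 -0.16]
0.33 45 [ -9. 145.] [ 0.3   2.13  0.45 -0.53]
0.33 70 [-65. 128.] [ 0.23  2.36  0.15 -0.71]
0.33 80 [-84. 115.] [ 0.23  2.45  0.01 -0.77]
0.33 90 [-101.   99.] [ 0.25  2.53 -0.16 -0.82]
0.5 0 [ 88. 115.] [ 0.57  1.73  0.84 -0.16]
0.5 45 [-10. 145.] [ 0.27  2.23  0.25 -0.61]
0.5 70 [-65. 128.] [ 0.23  2.5  -0.2  -0.8 ]
0.5 80 [-85. 115.] [ 0.28  2.6  -0.44 -0.86]
0.5 90 [-102.   99.] [ 0.39  2.7  -0.73 -0.9 ]
0.67 0 [ 88. 115.] [ 0.57  1.73  0.84 -0.16]
0.67 45 [-10. 144.] [ 0.25  2.32  0.04 -0.68]
0.67 70 [-66. 127.] [ 0.32  2.63 -0.63 -0.87]
0.67 80 [-85. 114.] [ 0.48  2.73 -1.01 -0.92]
0.67 90 [-102.   98.] [ 0.76  2.81 -1.48 -0.94]
[-0.0084, 0.0008, -0.0571, 0.0081, 0.0158, 0.0071]
```

```bash
cat >> traj.py <<'E'
def al(th): return np.interp(th,[0,45,80,90],[0,20,20,15])
def gA(th): p=tcp(th,al(th)); return goal(p[0],6,p[1],-al(th),"x")
def rel(a,b):
    (p0,q0),(p1,q1)=a,b; return np.r_[(p1-p0)/.6,(q1*q0.inv()).as_rotvec()/np.pi].round(4).tolist()
E
python3 - <<'E'
from traj import *
print(r.tips_ahead, r.get_obs()["grip_width"], [a for a in dir(r) if a[0]!="_"])
print(move(*goal(88.5,6,115,0,"x")))
for s in range(0,48,12):
    print(s,[rel(gA(s),gA(t)) for t in np.arange(s+2.4,s+12.1,2.4)])
E
```

```text
0.014 0.02382220162644098 ['Unreachable', 'get_obs', 'hand_in', 'tips_ahead']
[-0.0084, 0.0008, -0.1321, 0.0081, 0.0158, 0.0071]
0 [[-0.0074, -0.0007, 0.006, 0.0006, -0.0059, 0.0], [-0.0151, -0.0015, 0.0117, 0.0012, -0.0118, 0.0], [-0.023, -0.0023, 0.017, 0.0018, -0.0177, -0.0], [-0.0312, -0.0031, 0.022, 0.0024, -0.0236, -0.0], [-0.0395, -0.0039, 0.0266, 0.0029, -0.0295, 0.0]]
12 [[-0.0085, -0.0008, 0.0042, 0.0006, -0.0059, 0.0], [-0.0171, -0.0017, 0.0081, 0.0012, -0.0118, 0.0], [-0.0259, -0.0026, 0.0115, 0.0018, -0.0177, 0.0], [-0.0348, -0.0035, 0.0146, 0.0024, -0.0236, 0.0], [-0.0438, -0.0044, 0.0172, 0.0029, -0.0295, -0.0]]
24 [[-0.0091, -0.0009, 0.0022, 0.0006, -0.0059, -0.0], [-0.0182, -0.0018, 0.0041, 0.0012, -0.0118, 0.0], [-0.0274, -0.0027, 0.0055, 0.0018, -0.0177, 0.0], [-0.0365, -0.0036, 0.0065, 0.0024, -0.0236, -0.0], [-0.0457, -0.0046, 0.0071, 0.0029, -0.0295, 0.0]]
36 [[-0.0091, -0.0009, 0.0002, 0.0006, -0.0059, -0.0], [-0.0182, -0.0018, -0.0001, 0.0012, -0.0118, 0.0], [-0.0272, -0.0027, -0.0008, 0.0018, -0.0177, -0.0], [-0.036, -0.0036, -0.0018, 0.0022, -0.0221, -0.0], [-0.0446, -0.0045, -0.0033, 0.0022, -0.0221, -0.0]]
```

Call:
step_arm(rows=[[-0.008, 0.001, -0.03, 0.008, 0.016, 0.007], [-0.008, 0.001, -0.05, 0.008, 0.016, 0.007], [-0.008, 0.001, -0.06, 0.008, 0.016, 0.007], [-0.008, 0.001, -0.06, 0.008, 0.016, 0.007]])

```text
clock: 7.08
tcp_pos: [0.6507, 0.0094, 0.1576]
orientation: [2.107, 2.329, -0.001]
contact_force: [0.4, -0.2, 0.8]
grip_width: 0.0238
gripper_force: 0.0
```

```bash
python3 - <<'E'
from traj import *
o=r.get_obs(); print(bpos(o["tcp_pos"]),o["joints"].round(2)); print(move(*goal(88.5,6,115,0,"x")))
im=eyes.grab_frame("wrist"); cv2.imwrite("pics/w2.png",im[:,:,::-1])
K,E=wristcam(o)
# finger pad tip columns: brightness profile rows for pads
W=lambda x,y,z:ORG+BF.apply(np.array([x,y,z])/1e3)
print(proj(K,E,[W(95,6,120),W(82,6,120),W(95,71,120),W(95,-40,120)]).round(0).tolist())
T=R.from_rotvec(o["orientation"])
for v in(-12,12): print(v,proj(K,E,[o["tcp_pos"]+T.apply([0.011,v/1e3,t/1e3]) for t in(0,8,14)]).round(0).tolist())
g=im.astype(int).sum(2)//3
for row in(225,235,245,255): print(row,g[row,260:390:4].tolist())
E
```

```text
[ 88.3   6.6 157.6] [ 0.17  0.56 -0.4   1.67  0.25  0.96 -0.22]
[0.0004, -0.001, -0.0709, 0.0003, 0.0001, -0.0001]
[[328.0, 236.0], [307.0, 236.0], [329.0, 130.0], [327.0, 298.0]]
-12 [[293.0, 246.0], [294.0, 239.0], [295.0, 234.0]]
12 [[341.0, 246.0], [340.0, 239.0], [339.0, 234.0]]
225 [60, 59, 61, 93, 102, 99, 101, 103, 101, 102, 102, 103, 189, 215, 214, 215, 215, 185, 52, 51, 53, 51, 52, 55, 83, 84, 84, 82, 83, 83, 82, 82, 83]
235 [60, 60, 60, 77, 101, 102, 102, 101, 102, 101, 102, 102, 188, 215, 214, 215, 215, 186, 52, 53, 53, 52, 53, 54, 82, 84, 83, 83, 82, 83, 83, 83, 82]
245 [71, 70, 104, 127, 128, 126, 109, 109, 55, 75, 128, 131, 181, 213, 214, 215, 215, 186, 52, 52, 43, 38, 109, 110, 91, 81, 82, 82, 82, 82, 83, 81, 82]
255 [121, 128, 42, 27, 31, 103, 108, 100, 28, 61, 130, 130, 136, 141, 202, 215, 215, 164, 50, 52, 41, 27, 91, 109, 108, 33, 27, 29, 79, 82, 82, 83, 82]
```

Call:
step_arm(rows=[[0, -0.001, -0.02, 0, 0, 0], [0, -0.001, -0.04, 0, 0, 0], [0, -0.001, -0.06, 0, 0, 0], [0, -0.001, -0.075, 0, 0, 0], [0, -0.001, -0.075, 0, 0, 0]])

```text
clock: 7.55
tcp_pos: [0.6505, 0.0088, 0.1125]
orientation: [2.106, 2.331, -0.0]
contact_force: [-0.7, 0.1, -0.6]
grip_width: 0.024
gripper_force: 0.0
```

Call:
step_arm(rows=[[-0.007, -0.001, 0.006, 0.001, -0.006, 0], [-0.015, -0.002, 0.012, 0.001, -0.012, 0], [-0.023, -0.002, 0.017, 0.002, -0.018, 0], [-0.031, -0.003, 0.022, 0.002, -0.024, 0], [-0.04, -0.004, 0.027, 0.003, -0.03, 0]])

```text
clock: 7.97
tcp_pos: [0.6288, 0.0067, 0.1335]
orientation: [2.057, 2.277, 0.118]
contact_force: [3.2, -0.0, 0.1]
grip_width: 0.0239
gripper_force: 1.0
```

```bash
cat > st.py <<'E'
from traj import *
import sys
o=r.get_obs(); p=bpos(o["tcp_pos"]); a=-(BF.inv()*R.from_rotvec(o["orientation"])).as_matrix()
print(round(o["clock"],2),p,"alpha",np.degrees(np.arcsin(-a[0,2])).round(1),"F",BF.inv().apply(o["contact_force"]).round(1),"M",np.array(o["moment"]).round(2),o["joints"].round(2),"g",round(o["grip_width"]*1e3,1),"Fg",round(o["gripper_force"],1))
K,E=cam("side"); im=eyes.grab_frame("side"); cv2.imwrite(f"pics/{sys.argv[1]}.png",im[:,:,::-1])
def corners(th):
    c,s=np.cos(th),np.sin(th); D=lambda u,v:np.array([u*c-v*s,u*s+v*c])
    f=np.array([8*np.tan(th),0]) if th<np.radians(50) else np.array([0,8])-D(0,12.4)
    return [f+D(*q) for q in((0,0),(95,0),(95,120),(0,120))]
# right side-face silhouette score: the -y end face of the muffle seen by side camera
hsv=cv2.cvtColor(im,cv2.COLOR_RGB2HSV); m=cv2.inRange(hsv,(12,25,110),(32,140,255))
best=[]
for t in np.arange(0,91,1.):
    C=np.array([ORG+BF.apply(np.array([x,-59,z])/1e3) for x,z in corners(np.radians(t))])
    best.append((t,proj(K,E,C)))
for t in map(float,sys.argv[2:]): print(t,best[int(t)][1].round(0).tolist())
E
python3 st.py a1 12
```

```text
7.97 [ 66.3   6.2 133.5] alpha 6.0 F [ 3.1 -0.4  0.1] M [-0.02 -0.32 -0.06] [ 0.19  0.51 -0.4   1.83  0.29  0.75 -0.25] g 23.9 Fg 1.0
12.0 [[356.0, 240.0], [390.0, 229.0], [386.0, 195.0], [349.0, 207.0]]
```

Call:
step_arm(rows=[[-0.0085, -0.001, 0.001, 0.0006, -0.006, 0], [-0.017, -0.002, 0.003, 0.001, -0.012, 0], [-0.026, -0.003, 0.006, 0.002, -0.018, 0], [-0.035, -0.0035, 0.009, 0.0025, -0.0235, 0], [-0.044, -0.0045, 0.012, 0.003, -0.0295, 0]])

```text
clock: 8.43
tcp_pos: [0.6041, 0.0042, 0.1416]
orientation: [2.01, 2.225, 0.223]
contact_force: [2.9, 0.8, 4.1]
grip_width: 0.0236
gripper_force: 1.9
```

```bash
python3 st.py a2 20 24; python3 -c "
from traj import *
for t in(20,22,24):print(t,tcp(t,al(t)),al(t))"
```

```text
8.43 [ 41.4   6.1 141.6] alpha 11.5 F [2.9 0.5 4.1] M [ 0.09 -0.55  0.01] [ 0.21  0.43 -0.4   1.95  0.3   0.61 -0.27] g 23.6 Fg 1.9
20.0 [[357.0, 240.0], [390.0, 226.0], [379.0, 193.0], [343.0, 209.0]]
24.0 [[357.0, 240.0], [390.0, 224.0], [375.0, 193.0], [341.0, 210.0]]
20 [ 47.30474638 138.47832576] 8.88888888888889
22 [ 42.82256059 139.95369675] 9.777777777777777
24 [ 38.30081369 141.26144611] 10.666666666666666
```

Call:
step_arm(rows=[[-0.009, -0.001, 0.002, 0.0006, -0.006, 0], [-0.018, -0.002, 0.004, 0.0012, -0.012, 0], [-0.027, -0.003, 0.0055, 0.002, -0.018, 0], [-0.0365, -0.0035, 0.0065, 0.0025, -0.0235, 0], [-0.0455, -0.0045, 0.007, 0.003, -0.0295, 0]])

```text
clock: 8.9
tcp_pos: [0.5755, 0.0013, 0.1446]
orientation: [1.964, 2.174, 0.316]
contact_force: [0.1, -0.2, 2.8]
grip_width: 0.0239
gripper_force: 1.0
```

```bash
python3 st.py a3 30 36; python3 - <<'E'
from traj import *
for t in(32,34,36):print(t,tcp(t,al(t)),al(t))
im=cv2.imread("pics/a3.png"); cv2.imwrite("pics/a3c.png",cv2.resize(im[150:270,300:440],None,fx=5,fy=5,interpolation=cv2.INTER_CUBIC))
E
```

```text
8.9 [ 12.6   6.  144.6] alpha 16.6 F [ 0.1 -0.2  2.8] M [ 0.01 -0.08  0.01] [ 0.22  0.35 -0.39  2.08  0.32  0.46 -0.3 ] g 23.9 Fg 1.0
30.0 [[357.0, 240.0], [389.0, 222.0], [370.0, 193.0], [337.0, 213.0]]
36.0 [[358.0, 240.0], [387.0, 219.0], [364.0, 193.0], [333.0, 215.0]]
32 [ 19.96320363 144.78729206] 14.222222222222221
34 [ 15.35421292 145.23704637] 15.11111111111111
36 [ 10.7514839  145.51268329] 16.0
```

View pics/a3c.png

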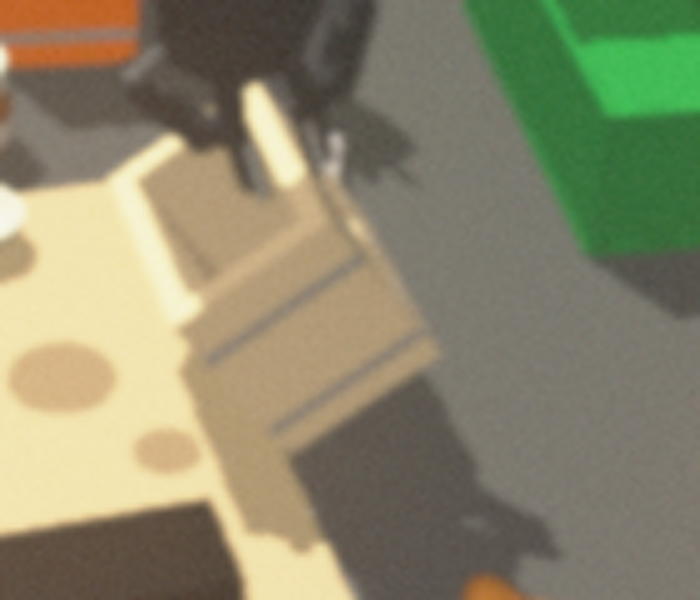

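The muffle leans about 34°: near rim corner (178,325), far base corner (437,350). One finger is inside the rim and one outside, so it's on plan. I'll carry it gently over the balance point.

Call:
step_arm(rows=[[-0.008, -0.001, 0, 0.0006, -0.005, 0], [-0.016, -0.0015, 0, 0.001, -0.01, 0], [-0.023, -0.002, -0.001, 0.0015, -0.014, 0], [-0.03, -0.003, -0.001, 0.002, -0.018, 0], [-0.036, -0.0035, -0.002, 0.002, -0.02, 0]])

```text
clock: 9.37
tcp_pos: [0.5521, -0.0011, 0.1417]
orientation: [1.933, 2.139, 0.376]
contact_force: [0.1, 0.2, 0.2]
grip_width: 0.0242
gripper_force: 0.2
```

```bash
cat >> traj.py <<'E'
def lip(th):
    c,s=np.cos(th),np.sin(th); D=lambda u,v:np.array([u*c-v*s,u*s+v*c])
    f=np.array([8*np.tan(th),0]) if th<np.radians(50) else np.array([0,8])-D(0,12.4)
    return f+D(82,120)
def gB(th,a,g,e,tau):
    a_=np.radians(a); tz=np.array([np.sin(a_),-np.cos(a_)]); tv=np.array([np.cos(a_),np.sin(a_)])
    return lip(np.radians(th))+(e-tau)*tz+g/2*tv
E
python3 st.py a4 48; python3 - <<'E'
from traj import *
for t in(44,46,48):print(t,tcp(t,al(t)),al(t))
for t in (45,48,52,56,60): print(t,gB(t,20,24,8,7).round(1))
E
```

```text
9.37 [-10.8   6.  141.7] alpha 20.0 F [0.2 0.2 0.2] M [-0.09  0.28 -0.05] [ 0.21  0.3  -0.37  2.18  0.36  0.35 -0.34] g 24.2 Fg 0.2
48.0 [[359.0, 240.0], [384.0, 216.0], [353.0, 195.0], [327.0, 221.0]]
44 [ -7.4188171  144.87027556] 19.555555555555554
46 [-11.83060977 144.28238768] 20.0
48 [-16.1553221  143.53002283] 20.0
45 [ -7.3 146. ]
48 [-13.8 144.4]
52 [-22.7 142. ]
56 [-31.7 139.3]
60 [-40.6 136. ]
```

```bash
cat >> traj.py <<'E'
def tau(g): return 7-(g-24)*6/61
def GB(th,a,g,e): p=gB(th,a,g,e,tau(g)); return goal(p[0],6,p[1],-a,"x")
E
python3 - <<'E'
from traj import *
o=r.get_obs(); cur=(o["tcp_pos"],R.from_rotvec(o["orientation"]))
a=cur
for th,al_,g,e in((50,20,24,8),(53,20,24,7),(56,20,24,6)): print(th,rel(cur,GB(th,al_,g,e)))
E
```

```text
50 [-0.0107, -0.001, 0.0031, 0.0004, -0.0003, -0.0005]
53 [-0.0226, -0.0022, 0.0017, 0.0004, -0.0003, -0.0005]
56 [-0.0344, -0.0034, -0.0002, 0.0004, -0.0003, -0.0005]
```

Call:
step_arm(rows=[[-0.005, 0, 0.001, 0, 0, 0], [-0.01, -0.001, 0.002, 0, 0, 0], [-0.015, -0.001, 0.002, 0, 0, 0], [-0.019, -0.002, 0.002, 0, 0, 0], [-0.023, -0.002, 0.002, 0, 0, 0]])

```text
clock: 9.83
tcp_pos: [0.5388, -0.0023, 0.1429]
orientation: [1.934, 2.139, 0.376]
contact_force: [-0.4, -0.2, 1.1]
grip_width: 0.0238
gripper_force: 0.1
```

```bash
python3 st.py a5; python3 - <<'E'
from traj import *
a=cv2.imread("pics/a5.png"); h=cv2.cvtColor(a,cv2.COLOR_BGR2HSV)
o=r.get_obs(); cur=(o["tcp_pos"],R.from_rotvec(o["orientation"]))
for th,al_,g,e in((53,20,24,7),(54,20,34,7),(57,20,34,6),(60,20,34,6),(63,20,34,6),(63,20,48,6)): print(th,g,rel(cur,GB(th,al_,g,e)))
E
```

```text
9.83 [-24.2   6.2 142.9] alpha 20.0 F [-0.4 -0.2  1.1] M [-0.08  0.38 -0.02] [ 0.22  0.28 -0.38  2.2   0.35  0.34 -0.34] g 23.8 Fg 0.1
53 24 [-0.001, -0.0004, -0.0007, 0.0003, -0.0003, -0.0004]
54 34 [0.0036, 0.0, -0.0005, 0.0003, -0.0003, -0.0004]
57 34 [-0.0082, -0.0012, -0.0026, 0.0003, -0.0003, -0.0004]
60 34 [-0.0191, -0.0022, -0.0069, 0.0003, -0.0003, -0.0004]
63 34 [-0.0298, -0.0033, -0.0117, 0.0003, -0.0003, -0.0004]
63 48 [-0.0181, -0.0022, -0.0099, 0.0003, -0.0003, -0.0004]
```

Call:
step_arm(rows=[[0.003, 0, 0, 0, 0, 0], [0.003, 0, 0, 0, 0, 0]], jaw=0.6)

```text
clock: 10.05
tcp_pos: [0.5414, -0.0021, 0.1431]
orientation: [1.933, 2.139, 0.377]
contact_force: [0.6, 0.1, 0.4]
grip_width: 0.0339
gripper_force: 0.0
```

```bash
cat > ang.py <<'E'
from traj import *
import sys
im=cv2.imread(f"pics/{sys.argv[1]}.png")
g=cv2.cvtColor(im,cv2.COLOR_BGR2HSV).astype(int)
K,E=cam("side")
def base(th):
    c,s=np.cos(th),np.sin(th); D=lambda u,v:np.array([u*c-v*s,u*s+v*c])
    f=np.array([8*np.tan(th),0]) if th<np.radians(50) else np.array([0,8])-D(0,12.4)
    return [f+D(*q) for q in((0,0),(95,0),(95,120),(0,120))]
# mean saturation contrast across the base edge (foot -> far base corner) at the -y end face
out=[]
s=cv2.GaussianBlur(g[:,:,1].astype(np.float32),(0,0),.7)
for t in range(25,91):
    C=proj(K,E,[ORG+BF.apply(np.array([x,-59,z])/1e3) for x,z in base(np.radians(t))])
    a,b=C[0],C[1]; n=np.array([-(b-a)[1],(b-a)[0]]); n/=np.linalg.norm(n); 
    if n@(C[3]-a)<0:n=-n
    k=np.linspace(.25,.9,15)[:,None]; P=a+k*(b-a)
    S=lambda Q:cv2.remap(s,Q[:,0].astype(np.float32)[None],Q[:,1].astype(np.float32)[None],1).mean()
    out.append((S(P+2*n)-S(P-2*n),t,C[1].round(0).tolist()))
print(sorted(out)[::-1][:3])
E
python3 st.py a6; for i in a3 a4 a5 a6; do python3 ang.py $i; done
```

```text
10.05 [-21.6   6.1 143.1] alpha 20.0 F [0.7 0.  0.4] M [-0.05  0.34 -0.02] [ 0.22  0.29 -0.38  2.2   0.35  0.34 -0.34] g 33.9 Fg 0.0
[(np.float32(37.6675), 31, [388.0, 221.0]), (np.float32(37.539967), 30, [389.0, 222.0]), (np.float32(37.230038), 32, [388.0, 221.0])]
[(np.float32(40.064804), 43, [386.0, 217.0]), (np.float32(40.049988), 44, [385.0, 217.0]), (np.float32(39.478092), 42, [386.0, 217.0])]
[(np.float32(41.627018), 49, [384.0, 215.0]), (np.float32(41.407406), 48, [384.0, 216.0]), (np.float32(41.248413), 50, [384.0, 215.0])]
[(np.float32(41.3857), 50, [384.0, 215.0]), (np.float32(41.172153), 49, [384.0, 215.0]), (np.float32(40.767548), 51, [383.0, 215.0])]
```

```bash
python3 - <<'E'
from traj import *
o=r.get_obs(); cur=(o["tcp_pos"],R.from_rotvec(o["orientation"]))
print([rel(cur,GB(t,20,34,7)) for t in(55,57,59,61,63)])
print([rel(GB(63,20,34,7),GB(t,20,34,7)) for t in(64.5,66,67.5,69)])
E
```

```text
[[-0.0052, -0.0007, -0.0022, 0.0002, 0.0001, -0.0005], [-0.0127, -0.0014, -0.0048, 0.0002, 0.0001, -0.0005], [-0.02, -0.0022, -0.0075, 0.0002, 0.0001, -0.0005], [-0.0272, -0.0029, -0.0106, 0.0002, 0.0001, -0.0005], [-0.0343, -0.0036, -0.0139, 0.0002, 0.0001, -0.0005]]
[[-0.0053, -0.0005, -0.0026, 0.0, 0.0, 0.0], [-0.0104, -0.001, -0.0054, 0.0, 0.0, 0.0], [-0.0156, -0.0016, -0.0083, 0.0, 0.0, 0.0], [-0.0206, -0.0021, -0.0113, 0.0, 0.0, 0.0]]
```

Call:
step_arm(rows=[[-0.005, -0.001, -0.002, 0, 0, 0], [-0.013, -0.001, -0.005, 0, 0, 0], [-0.02, -0.002, -0.0075, 0, 0, 0], [-0.027, -0.003, -0.0105, 0, 0, 0], [-0.034, -0.0035, -0.014, 0, 0, 0]])

```text
clock: 10.52
tcp_pos: [0.5198, -0.0043, 0.1343]
orientation: [1.933, 2.14, 0.376]
contact_force: [-0.6, -0.1, -0.1]
grip_width: 0.034
gripper_force: 0.3
```

```bash
python3 st.py a7; python3 ang.py a7; python3 - <<'E'
from traj import *
o=r.get_obs(); cur=(o["tcp_pos"],R.from_rotvec(o["orientation"]))
print([rel(cur,GB(t,20,34,7)) for t in(63,65,67,69)])
E
```

```text
10.52 [-43.4   6.  134.3] alpha 20.0 F [-0.6 -0.  -0.1] M [-0.09  0.48  0.  ] [ 0.21  0.27 -0.37  2.25  0.36  0.31 -0.35] g 34.0 Fg 0.3
[(np.float32(41.132553), 61, [379.0, 212.0]), (np.float32(40.84661), 60, [379.0, 212.0]), (np.float32(40.413483), 62, [378.0, 212.0])]
[[0.0037, 0.0005, 0.002, 0.0004, -0.0008, -0.0004], [-0.0033, -0.0002, -0.0015, 0.0004, -0.0008, -0.0004], [-0.0101, -0.0008, -0.0053, 0.0004, -0.0008, -0.0004], [-0.0169, -0.0015, -0.0093, 0.0004, -0.0008, -0.0004]]
```

Call:
step_arm(rows=[[-0.003, 0, -0.001, 0, 0, 0], [-0.007, -0.0005, -0.003, 0, 0, 0], [-0.01, -0.001, -0.005, 0, 0, 0], [-0.014, -0.001, -0.007, 0, 0, 0], [-0.017, -0.0015, -0.009, 0, 0, 0]])

```text
clock: 10.98
tcp_pos: [0.5102, -0.0052, 0.1292]
orientation: [1.933, 2.139, 0.376]
contact_force: [-2.6, 0.2, 5.1]
grip_width: 0.0342
gripper_force: 2.9
```

```bash
python3 st.py a8; python3 ang.py a8; python3 - <<'E'
from traj import *
o=r.get_obs(); cur=(o["tcp_pos"],R.from_rotvec(o["orientation"]))
print([rel(cur,GB(t,20,g,7)) for t,g in((69,34),(69,44),(69,54),(72,54),(75,54),(78,54))])
E
```

```text
10.98 [-52.9   6.1 129.2] alpha 20.0 F [-2.6  0.5  5.1] M [-0.04  0.33  0.02] [ 0.21  0.27 -0.36  2.27  0.37  0.29 -0.37] g 34.2 Fg 2.9
[(np.float32(41.813984), 66, [377.0, 211.0]), (np.float32(41.807987), 65, [377.0, 211.0]), (np.float32(40.70224), 67, [376.0, 211.0])]
[[-0.0026, -0.0005, -0.0019, 0.0003, 0.0, -0.0005], [0.0057, 0.0003, -0.0005, 0.0003, 0.0, -0.0005], [0.0141, 0.0011, 0.0008, 0.0003, 0.0, -0.0005], [0.0042, 0.0002, -0.0057, 0.0003, 0.0, -0.0005], [-0.0052, -0.0008, -0.0127, 0.0003, 0.0, -0.0005], [-0.0143, -0.0017, -0.0201, 0.0003, 0.0, -0.0005]]
```

Call:
step_arm(rows=[[0.01, 0.001, 0.007, 0, 0, 0], [0.01, 0.001, 0.007, 0, 0, 0]], jaw=0.44)

```text
clock: 11.2
tcp_pos: [0.518, -0.0042, 0.1344]
orientation: [1.932, 2.138, 0.379]
contact_force: [-1.1, 0.3, 1.1]
grip_width: 0.0478
gripper_force: 0.2
```

```bash
python3 st.py a9; python3 ang.py a9; python3 - <<'E'
from traj import *
o=r.get_obs(); cur=(o["tcp_pos"],R.from_rotvec(o["orientation"])); g=o["grip_width"]*1e3
print([rel(cur,GB(t,20,g_,5)) for t,g_ in((66,g),(68,g),(70,g),(72,g),(74,g),(76,g),(76,66),(76,85))])
E
```

```text
11.2 [-45.1   6.3 134.4] alpha 20.1 F [-1.1  0.4  1.1] M [-0.07  0.42  0.  ] [ 0.21  0.27 -0.37  2.25  0.36  0.3  -0.36] g 47.8 Fg 0.2
[(np.float32(41.61179), 65, [377.0, 211.0]), (np.float32(41.481148), 64, [378.0, 211.0]), (np.float32(40.41956), 66, [377.0, 211.0])]
[[0.0052, 0.0001, 0.0007, 0.0001, 0.0005, -0.0005], [-0.0016, -0.0005, -0.0032, 0.0001, 0.0005, -0.0005], [-0.0082, -0.0012, -0.0074, 0.0001, 0.0005, -0.0005], [-0.0148, -0.0018, -0.0117, 0.0001, 0.0005, -0.0005], [-0.0211, -0.0025, -0.0163, 0.0001, 0.0005, -0.0005], [-0.0273, -0.0031, -0.0211, 0.0001, 0.0005, -0.0005], [-0.0121, -0.0016, -0.0188, 0.0001, 0.0005, -0.0005], [0.0037, -0.0, -0.0163, 0.0001, 0.0005, -0.0005]]
```

Call:
step_arm(rows=[[0.0145, 0.0015, 0.003, 0, 0, 0], [0.0145, 0.0015, 0.003, 0, 0, 0]], jaw=0.22)

```text
clock: 11.42
tcp_pos: [0.5271, -0.0033, 0.136]
orientation: [1.932, 2.138, 0.379]
contact_force: [0.9, -0.4, -0.3]
grip_width: 0.0667
gripper_force: 0.4
```

```bash
python3 st.py b1; python3 ang.py b1
```

```text
11.42 [-35.9   6.3 136. ] alpha 20.1 F [ 0.9 -0.5 -0.3] M [-0.1   0.45 -0.  ] [ 0.21  0.28 -0.37  2.23  0.36  0.31 -0.35] g 66.7 Fg 0.4
[(np.float32(41.470135), 65, [377.0, 211.0]), (np.float32(41.378254), 64, [378.0, 211.0]), (np.float32(40.279083), 63, [378.0, 212.0])]
```

Call:
step_arm(rows=[[0.0145, 0.0015, 0.002, 0, 0, 0], [0.0145, 0.0015, 0.002, 0, 0, 0]], jaw=0.0)

```text
clock: 11.63
tcp_pos: [0.5356, -0.0024, 0.137]
orientation: [1.932, 2.138, 0.378]
contact_force: [-0.4, 0.4, -0.2]
grip_width: 0.0852
gripper_force: 0.4
```

```bash
python3 st.py b2; python3 ang.py b2; python3 - <<'E'
from traj import *
o=r.get_obs(); cur=(o["tcp_pos"],R.from_rotvec(o["orientation"])); g=o["grip_width"]*1e3
print([rel(cur,GB(t,20,g,5)) for t in(66,68,70,72,74,76)])
E
```

```text
11.63 [-27.4   6.4 137. ] alpha 20.1 F [-0.3  0.5 -0.2] M [-0.01  0.46  0.02] [ 0.21  0.29 -0.37  2.22  0.36  0.32 -0.35] g 85.2 Fg 0.4
[(np.float32(41.0077), 65, [377.0, 211.0]), (np.float32(40.49546), 64, [378.0, 211.0]), (np.float32(40.209446), 66, [377.0, 211.0])]
[[0.008, 0.0003, 0.0013, 0.0001, 0.0003, -0.0005], [0.0012, -0.0004, -0.0026, 0.0001, 0.0003, -0.0005], [-0.0055, -0.0011, -0.0067, 0.0001, 0.0003, -0.0005], [-0.012, -0.0017, -0.0111, 0.0001, 0.0003, -0.0005], [-0.0183, -0.0023, -0.0157, 0.0001, 0.0003, -0.0005], [-0.0245, -0.003, -0.0205, 0.0001, 0.0003, -0.0005]]
```

```bash
python3 - <<'E'
from traj import *
o=r.get_obs(); cur=(o["tcp_pos"],R.from_rotvec(o["orientation"])); g=85
print([rel(cur,GB(t,20,g,e)) for t,e in((68,8),(68,12),(69,15),(71,15),(73,15))])
n=GB(73,20,g,15); print([rel(n,GB(t,20,g,e)) for t,e in((74.5,14),(76,14),(77.5,13),(79,13),(80.5,12))])
n=GB(80.5,20,g,12); print([rel(n,GB(t,a,g,e)) for t,a,e in((82,20,11),(83.5,20,10),(85,20,9),(86,20,9),(87,20,9))])
E
```

```text
[[0.0024, -0.0003, -0.0073, 0.0001, 0.0003, -0.0005], [0.0047, -0.0, -0.0136, 0.0001, 0.0003, -0.0005], [0.003, -0.0002, -0.0203, 0.0001, 0.0003, -0.0005], [-0.0035, -0.0009, -0.0246, 0.0001, 0.0003, -0.0005], [-0.01, -0.0015, -0.0291, 0.0001, 0.0003, -0.0005]]
[[-0.0053, -0.0005, -0.0019, 0.0, 0.0, 0.0], [-0.0099, -0.001, -0.0056, 0.0, 0.0, 0.0], [-0.015, -0.0015, -0.0078, 0.0, 0.0, 0.0], [-0.0195, -0.0019, -0.0116, 0.0, 0.0, 0.0], [-0.0244, -0.0024, -0.014, 0.0, 0.0, 0.0]]
[[-0.0048, -0.0005, -0.0025, 0.0, 0.0, 0.0], [-0.0095, -0.0009, -0.0052, 0.0, 0.0, 0.0], [-0.0141, -0.0014, -0.0079, 0.0, 0.0, 0.0], [-0.0167, -0.0017, -0.0108, 0.0, 0.0, 0.0], [-0.0192, -0.0019, -0.0138, 0.0, 0.0, 0.0]]
```

Call:
step_arm(rows=[[0.002, 0, -0.007, 0, 0, 0], [0.005, 0, -0.014, 0, 0, 0], [0.003, 0, -0.02, 0, 0, 0], [-0.0035, -0.001, -0.0245, 0, 0, 0], [-0.01, -0.0015, -0.029, 0, 0, 0]])

```text
clock: 12.1
tcp_pos: [0.527, -0.0037, 0.1183]
orientation: [1.934, 2.14, 0.375]
contact_force: [-1.3, -0.9, -0.5]
grip_width: 0.0853
gripper_force: 0.4
```

```bash
python3 st.py b3; python3 ang.py b3; python3 - <<'E'
from traj import *
o=r.get_obs(); cur=(o["tcp_pos"],R.from_rotvec(o["orientation"])); g=85
print([rel(cur,GB(t,20,g,e)) for t,e in((73,15),(75,14),(77,13),(79,13))])
E
```

```text
12.1 [-36.1   5.9 118.3] alpha 19.9 F [-1.4 -0.8 -0.5] M [-0.01  0.49  0.03] [ 0.17  0.31 -0.33  2.25  0.41  0.27 -0.4 ] g 85.3 Fg 0.4
[(np.float32(40.853367), 72, [373.0, 210.0]), (np.float32(40.578938), 71, [374.0, 210.0]), (np.float32(39.94678), 73, [373.0, 210.0])]
[[0.0054, 0.0007, 0.0027, 0.0004, -0.0009, -0.0005], [-0.0015, 0.0, -0.0004, 0.0004, -0.0009, -0.0005], [-0.0081, -0.0006, -0.0037, 0.0004, -0.0009, -0.0005], [-0.0141, -0.0012, -0.0089, 0.0004, -0.0009, -0.0005]]
```

```bash
python3 - <<'E'
from traj import *
o=r.get_obs(); cur=(o["tcp_pos"],R.from_rotvec(o["orientation"])); g=85
print([rel(cur,GB(t,a,g,e)) for t,a,e in((76,19.5,15),(77.5,19,14.5),(79,18.5,14),(80.5,18,14),(82,17.5,13))])
E
```

```text
[[-0.004, -0.0002, -0.005, 0.0001, 0.0018, -0.0005], [-0.0088, -0.0007, -0.0087, -0.0002, 0.0046, -0.0005], [-0.0134, -0.0012, -0.0124, -0.0004, 0.0074, -0.0005], [-0.0178, -0.0016, -0.017, -0.0007, 0.0101, -0.0005], [-0.0225, -0.0021, -0.0202, -0.001, 0.0129, -0.0005]]
```

Call:
step_arm(rows=[[-0.004, 0, -0.005, 0, 0.002, 0], [-0.009, -0.001, -0.009, 0, 0.0045, 0], [-0.0135, -0.001, -0.0125, -0.0005, 0.0075, 0], [-0.018, -0.0015, -0.017, -0.001, 0.01, 0], [-0.022, -0.002, -0.02, -0.001, 0.013, 0]])

```text
clock: 12.57
tcp_pos: [0.5142, -0.0048, 0.1067]
orientation: [1.956, 2.164, 0.335]
contact_force: [-0.7, -0.6, -0.9]
grip_width: 0.0852
gripper_force: 0.5
```

```bash
python3 st.py b4; python3 ang.py b4; python3 - <<'E'
from traj import *
o=r.get_obs(); cur=(o["tcp_pos"],R.from_rotvec(o["orientation"])); g=85
print([rel(cur,GB(t,a,g,e)) for t,a,e in((82,17.5,13),(83.5,17.5,12),(85,17,11),(86.5,17,10),(88,17,9),(90,17,8),(92,17,8),(94,17,8))])
E
```

```text
12.57 [-48.9   6.1 106.7] alpha 17.6 F [-0.7 -0.6 -0.9] M [ 0.03  0.43 -0.02] [ 0.18  0.32 -0.34  2.25  0.4   0.3  -0.39] g 85.2 Fg 0.5
[(np.float32(41.676834), 79, [369.0, 209.0]), (np.float32(41.151283), 80, [369.0, 209.0]), (np.float32(40.834343), 78, [370.0, 209.0])]
[[-0.0029, -0.0003, -0.0016, -0.0001, 0.0001, -0.0005], [-0.0075, -0.0007, -0.0042, -0.0001, 0.0001, -0.0005], [-0.012, -0.0012, -0.0076, -0.0004, 0.0029, -0.0005], [-0.0164, -0.0016, -0.0104, -0.0004, 0.0029, -0.0005], [-0.0206, -0.0021, -0.0133, -0.0004, 0.0029, -0.0005], [-0.026, -0.0026, -0.0179, -0.0004, 0.0029, -0.0005], [-0.0306, -0.003, -0.0242, -0.0004, 0.0029, -0.0005], [-0.035, -0.0035, -0.0307, -0.0004, 0.0029, -0.0005]]
```

Call:
step_arm(rows=[[-0.004, 0, -0.002, 0, 0, 0], [-0.0075, -0.0005, -0.004, 0, 0, 0], [-0.011, -0.001, -0.007, 0, 0.002, 0], [-0.014, -0.0015, -0.009, 0, 0.003, 0], [-0.0165, -0.0015, -0.0105, 0, 0.003, 0]])

```text
clock: 13.03
tcp_pos: [0.5045, -0.0058, 0.1006]
orientation: [1.961, 2.17, 0.327]
contact_force: [-1.3, 0.0, -1.1]
grip_width: 0.0854
gripper_force: 0.6
```

```bash
python3 st.py b5; python3 ang.py b5; python3 - <<'E'
from traj import *
o=r.get_obs(); cur=(o["tcp_pos"],R.from_rotvec(o["orientation"])); g=85
print([rel(cur,GB(t,a,g,e)) for t,a,e in((86,17,10),(87.5,17,9),(89,17,9),(90,17,8),(91,17,8),(92,17,8),(94,17,8))])
E
```

```text
13.03 [-58.7   6.1 100.6] alpha 17.1 F [-1.2  0.2 -1.1] M [-0.06  0.46  0.05] [ 0.18  0.32 -0.33  2.27  0.4   0.28 -0.39] g 85.4 Fg 0.6
[(np.float32(41.85325), 85, [366.0, 209.0]), (np.float32(41.467037), 84, [366.0, 209.0]), (np.float32(40.62904), 86, [365.0, 209.0])]
[[0.0013, 0.0, 0.0013, -0.0004, 0.0003, -0.0005], [-0.003, -0.0004, -0.0016, -0.0004, 0.0003, -0.0005], [-0.0067, -0.0008, -0.0062, -0.0004, 0.0003, -0.0005], [-0.0095, -0.001, -0.0077, -0.0004, 0.0003, -0.0005], [-0.0119, -0.0013, -0.0108, -0.0004, 0.0003, -0.0005], [-0.0142, -0.0015, -0.014, -0.0004, 0.0003, -0.0005], [-0.0186, -0.0019, -0.0205, -0.0004, 0.0003, -0.0005]]
```

Call:
step_arm(rows=[[-0.003, 0, -0.0015, 0, 0, 0], [-0.006, -0.0005, -0.0035, 0, 0, 0], [-0.009, -0.001, -0.005, 0, 0, 0], [-0.0115, -0.001, -0.0065, 0, 0, 0], [-0.014, -0.0015, -0.008, 0, 0, 0]])

```text
clock: 13.5
tcp_pos: [0.4966, -0.0065, 0.0961]
orientation: [1.96, 2.169, 0.329]
contact_force: [0.5, 0.6, 0.4]
grip_width: 0.0849
gripper_force: 0.0
```

```bash
python3 st.py b6; python3 ang.py b6
```

```text
13.5 [-66.7   6.2  96.1] alpha 17.2 F [0.5 0.6 0.4] M [-0.    0.33  0.01] [ 0.17  0.32 -0.32  2.29  0.42  0.26 -0.41] g 84.9 Fg 0.0
[(np.float32(43.514835), 88, [364.0, 209.0]), (np.float32(43.332535), 89, [363.0, 209.0]), (np.float32(42.245014), 87, [365.0, 209.0])]
```

Call:
step_arm(rows=[[-0.008, -0.001, 0, 0, 0, 0], [-0.016, -0.002, 0.005, 0, 0, 0], [-0.02, -0.002, 0.05, 0, 0, 0], [-0.02, -0.002, 0.11, 0, 0, 0], [-0.02, -0.002, 0.17, 0, 0.03, 0]])

```text
clock: 13.97
tcp_pos: [0.4802, -0.0082, 0.1924]
orientation: [2.009, 2.221, 0.245]
contact_force: [0.8, -1.3, -1.5]
grip_width: 0.0851
gripper_force: 0.0
```

```bash
python3 st.py c1; python3 ang.py c1; python3 - <<'E'
from traj import *
print(move(*goal(120,4,240,0,"x"))); print(rel(goal(120,4,240,0,"x"),goal(120,4,240,25,"y")))
E
```

```text
13.97 [-83.1   6.1 192.4] alpha 12.2 F [ 0.6 -1.4 -1.5] M [-0.12  0.2  -0.07] [ 0.38  0.17 -0.53  2.18  0.15  0.61 -0.14] g 85.1 Fg 0.0
[(np.float32(41.305164), 89, [363.0, 209.0]), (np.float32(41.283504), 88, [364.0, 209.0]), (np.float32(39.908314), 87, [365.0, 209.0])]
[0.3271, 0.0298, 0.0665, -0.009, 0.0678, -0.0001]
[0.0, 0.0, 0.0, -0.1192, 0.0976, -0.4913]
```

Call:
step_arm(rows=[[0.05, 0.005, 0.03, -0.002, 0.02, 0], [0.11, 0.01, 0.05, -0.005, 0.04, 0], [0.17, 0.015, 0.066, -0.009, 0.068, 0], [0.23, 0.02, 0.066, -0.009, 0.068, 0], [0.29, 0.026, 0.066, -0.009, 0.068, 0]], jaw=0.5)

```text
clock: 14.43
tcp_pos: [0.6614, 0.0071, 0.2326]
orientation: [2.108, 2.325, 0.005]
contact_force: [0.2, 0.3, 1.2]
grip_width: 0.0429
gripper_force: 0.0
```

Call:
step_arm(rows=[[0.02, 0, 0, 0, 0, -0.04], [0.04, 0.004, 0, 0, 0, -0.08], [0.04, 0.004, 0, 0, 0, -0.12], [0.04, 0.004, 0, 0, 0, -0.16], [0.04, 0.004, 0, 0, 0, -0.2]])

```text
clock: 14.85
tcp_pos: [0.6827, 0.0096, 0.2316]
orientation: [2.726, 1.557, 0.002]
contact_force: [0.8, 0.2, -0.0]
grip_width: 0.0424
gripper_force: 0.0
```

Call:
step_arm(rows=[[0, 0, 0, 0, 0, -0.04], [0, 0, 0, 0, 0, -0.08], [0, 0, 0, 0, 0, -0.12], [0, 0, 0, 0, 0, -0.16], [0, 0, 0, 0, 0, -0.2]])

```text
clock: 15.27
tcp_pos: [0.6825, 0.0094, 0.2319]
orientation: [3.072, 0.644, 0.002]
contact_force: [-0.6, 0.1, -0.1]
grip_width: 0.0427
gripper_force: 0.0
```

Call:
step_arm(rows=[[0, 0, 0, 0, 0, -0.04], [0, 0, 0, 0, 0, -0.08], [0, 0, 0, 0, 0, -0.1], [0, 0, 0, 0, 0, -0.1]])

```text
clock: 15.6
tcp_pos: [0.6825, 0.0096, 0.2319]
orientation: [3.135, 0.162, 0.001]
contact_force: [-0.7, -0.1, 0.1]
grip_width: 0.0429
gripper_force: 0.0
```

```bash
python3 st.py c2; python3 ang.py c2; python3 - <<'E'
from traj import *
for n in(0,1): pass
o=r.get_obs();print(bpos(o["tcp_pos"]))
print(move(*goal(110,5,200,0))); print(move(*goal(90,5,100,25))); print(move(*goal(70,5,40,25)))
t=eyes.grab_frame("top"); cv2.imwrite("pics/c2t.png",t[:,:,::-1])
E
```

```text
15.6 [120.    3.7 231.9] alpha 0.0 F [-0.8  0.   0.1] M [0.06 0.04 0.04] [-0.02  0.5  -0.12  1.54  0.07  1.1  -1.63] g 42.9 Fg 0.0
[(np.float32(39.65883), 88, [364.0, 209.0]), (np.float32(39.528347), 89, [363.0, 209.0]), (np.float32(38.495285), 87, [365.0, 209.0])]
[120.    3.7 231.9]
[-0.0168, 0.0005, -0.0532, 0.0009, 0.0002, -0.0023]
[-0.0499, -0.0028, -0.2198, -0.0134, 0.1384, -0.0025]
[-0.0831, -0.0061, -0.3198, -0.0134, 0.1384, -0.0025]
```

Now I'll tilt and lower behind the base at x=90, staying clear of it.

Call:
step_arm(rows=[[-0.01, 0, -0.03, 0, 0.035, 0], [-0.02, 0, -0.06, -0.005, 0.07, 0], [-0.03, -0.001, -0.1, -0.01, 0.105, 0], [-0.04, -0.001, -0.15, -0.013, 0.138, -0.002], [-0.05, -0.002, -0.2, -0.013, 0.138, -0.002]])

```text
clock: 16.12
tcp_pos: [0.6532, 0.009, 0.108]
orientation: [3.042, 0.155, -0.683]
contact_force: [-1.4, 0.6, -1.2]
grip_width: 0.0429
gripper_force: 0.0
```

Call:
step_arm(rows=[[0, 0, -0.05, 0, 0, 0], [0, 0, -0.1, 0, 0, 0], [0, 0, -0.12, 0, 0, 0]])

```text
clock: 16.37
tcp_pos: [0.6501, 0.008, 0.0354]
orientation: [3.042, 0.154, -0.683]
contact_force: [-0.2, 0.2, -0.5]
grip_width: 0.0424
gripper_force: 0.0
```

```bash
python3 st.py c3; python3 - <<'E'
from traj import *
print(move(*goal(30,6,42,25)),move(*goal(9,6,42,25)))
# base line on top view: lying muffle upper base edge (z=103)
a=cv2.imread("pics/c2t.png"); K,E=cam("top")
cv2.imwrite("pics/c2tc.png",cv2.resize(a[120:260,240:420],None,fx=4,fy=4,interpolation=cv2.INTER_CUBIC))
E
```

```text
16.37 [87.6  5.3 35.4] alpha -25.3 F [-0.2  0.2 -0.5] M [ 0.03 -0.41  0.  ] [-0.05  0.9  -0.1   1.38  0.07  1.31 -1.63] g 42.4 Fg 0.0
[-0.0949, -0.0084, 0.0118, -0.0005, -0.002, -0.0004] [-0.1298, -0.0119, 0.0118, -0.0005, -0.002, -0.0004]
```

Call:
step_arm(rows=[[-0.03, -0.003, 0.005, 0, 0, 0], [-0.06, -0.005, 0.01, 0, 0, 0], [-0.08, -0.007, 0.012, 0, 0, 0], [-0.088, -0.008, 0.012, 0, 0, 0], [-0.092, -0.008, 0.012, 0, 0, 0]])

```text
clock: 16.83
tcp_pos: [0.598, 0.0033, 0.0489]
orientation: [3.045, 0.152, -0.67]
contact_force: [0.2, 0.3, 0.1]
grip_width: 0.0426
gripper_force: 0.0
```

Call:
step_arm(rows=[[-0.004, 0, 0, 0, 0, 0], [-0.008, -0.001, 0, 0, 0, 0], [-0.012, -0.001, 0, 0, 0, 0], [-0.016, -0.002, 0, 0, 0, 0], [-0.02, -0.002, 0, 0, 0, 0]])

```text
clock: 17.25
tcp_pos: [0.5863, 0.0023, 0.0472]
orientation: [3.045, 0.151, -0.67]
contact_force: [2.4, 0.0, -0.6]
grip_width: 0.0428
gripper_force: 1.0
```

```bash
python3 st.py c4; python3 - <<'E'
from traj import *
print(move(*goal(9,6,42,25)))
E
```

```text
17.25 [23.5  6.  47.2] alpha -24.8 F [ 2.4 -0.2 -0.6] M [ 0.06 -0.88  0.04] [-0.03  0.79 -0.11  1.57  0.07  1.22 -1.64] g 42.8 Fg 1.0
[-0.023, -0.0024, -0.0087, -0.0004, 0.0006, 0.0001]
```

Contact with the base is made (2.4 N), so I'll slide it about 15 mm.

Call:
step_arm(rows=[[-0.004, 0, 0, 0, 0, 0], [-0.008, -0.001, 0, 0, 0, 0], [-0.012, -0.001, 0, 0, 0, 0], [-0.016, -0.002, 0, 0, 0, 0], [-0.02, -0.002, 0, 0, 0, 0]])

```text
clock: 17.72
tcp_pos: [0.5733, 0.001, 0.0472]
orientation: [3.044, 0.151, -0.673]
contact_force: [2.4, 0.6, 0.3]
grip_width: 0.0429
gripper_force: 1.0
```

Call:
step_arm(rows=[[-0.003, 0, 0, 0, 0, 0], [-0.005, -0.001, 0, 0, 0, 0]])

```text
clock: 17.88
tcp_pos: [0.5702, 0.0006, 0.0472]
orientation: [3.044, 0.151, -0.673]
contact_force: [1.0, 0.8, -0.9]
grip_width: 0.0427
gripper_force: 0.9
```

```bash
python3 st.py c5
```

```text
17.88 [ 7.3  6.  47.2] alpha -24.9 F [ 1.1  0.7 -0.9] M [ 0.15 -0.84 -0.01] [-0.03  0.77 -0.11  1.62  0.07  1.2  -1.64] g 42.7 Fg 0.9
```

Base now at about -6 mm. I'll retreat, clear the view and take a final look.

Call:
step_arm(rows=[[0.04, 0.004, 0, 0, 0, 0], [0.1, 0.01, 0, 0, 0, 0], [0.15, 0.015, 0.05, 0, 0, 0], [0.18, 0.018, 0.11, 0, 0, 0], [0.2, 0.02, 0.17, 0, 0, 0]])

```text
clock: 18.35
tcp_pos: [0.6909, 0.0127, 0.1492]
orientation: [3.043, 0.152, -0.678]
contact_force: [0.7, 0.7, 0.6]
grip_width: 0.0428
gripper_force: 0.0
```

Call:
step_arm(rows=[[0.04, 0.05, 0.03, 0, -0.02, 0], [0.08, 0.1, 0.06, 0, -0.04, 0], [0.12, 0.15, 0.1, 0, -0.06, 0], [0.14, 0.2, 0.12, 0, -0.08, 0], [0.15, 0.25, 0.13, 0, -0.1, 0]])

```text
clock: 18.77
tcp_pos: [0.7826, 0.1642, 0.2297]
orientation: [3.099, 0.143, -0.178]
contact_force: [-0.3, 0.0, 0.4]
grip_width: 0.0426
gripper_force: 0.0
```

```bash
python3 - <<'E'
from traj import *
o=r.get_obs(); print(o["clock"],bpos(o["tcp_pos"]))
s=eyes.grab_frame("side")[:,:,::-1]; t=eyes.grab_frame("top")[:,:,::-1]
a=cv2.resize(s[165:285,270:390],None,fx=3.33,fy=3.33,interpolation=cv2.INTER_CUBIC); b=cv2.resize(t[150:250,270:370],None,fx=4,fy=4,interpolation=cv2.INTER_CUBIC)
a=cv2.resize(a,(400,400)); cv2.imwrite("pics/fin.png",np.hstack([a,b]))
W=lambda x,y,z:ORG+BF.apply(np.array([x,y,z])/1e3)
K,E=cam("side"); f=lambda P:((proj(K,E,P)-[270,165])*400/120).round(0).tolist()
print("side base foot R, base top R, mouth low R, mouth top R", f([W(-6,-59,8),W(-6,-59,103),W(-126,-59,8),W(-126,-59,103)]),"edge R",f([W(0,-59,8)]))
K,E=cam("top"); f=lambda P:((proj(K,E,P)-[270,150])*4).round(0).tolist()
print("top base L R, mouth L R z103", f([W(-6,71,103),W(-6,-59,103),W(-126,71,103),W(-126,-59,103)]))
E
```

```text
18.7667 [234.9 147.6 229.7]
side base foot R, base top R, mouth low R, mouth top R [[279.0, 244.0], [286.0, 150.0], [130.0, 268.0], [129.0, 174.0]] edge R [[286.0, 243.0]]
top base L R, mouth L R z103 [[118.0, 107.0], [319.0, 75.0], [148.0, 291.0], [355.0, 257.0]]
```

View pics/fin.png

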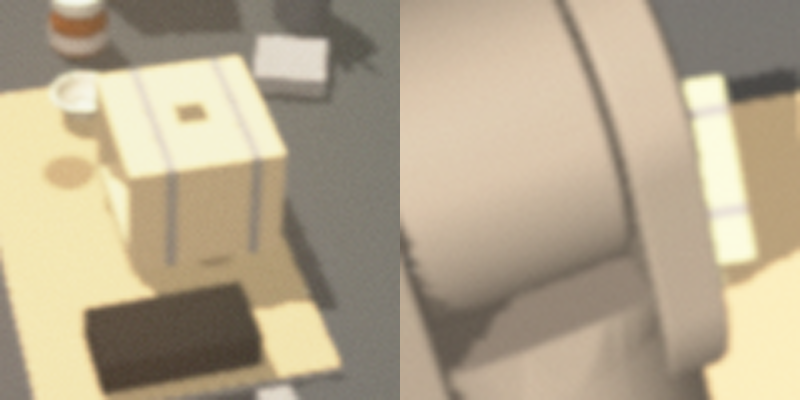

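The muffle lies on its side, with the vent on top at (190,113) and the mouth towards the robot. Its base corner (286,153) matches the prediction for a base 6 mm inside the edge. The dish, charcoal and block look undisturbed, so I'm handing in.

```bash
python3 -c "
from bench import r
print(r.hand_in())"
```

```text
the job is handed in; nothing more can be done
None
```

The job is handed in at about 19 s: the muffle lies on its side on the board, mouth towards the robot and vent on top, with its base about 6 mm inside the edge by camera estimate (±3 mm); at about 66° of tip the outer finger briefly pressed its far face (about 5 N at the wrist) before I opened the jaws.

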